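# Seat the pine block in the drilling jig and snap the toggle clamp shut

## Task

Get the pine block ready for drilling: push it along its channel in the plywood jig until it is fully home against the end stop, and then push the standing handle of the toggle clamp over and down, past its dead point, until it snaps flat into lock and the rubber pad presses on the block. Only push, with the fingers: never lift the block. Leave the other things on the jig and the bench where they are, and finish with the hand clear.

Things in the scene. Friction and masses are not known exactly. Their poses are not given: they have to be found in the camera images.
- jig: plywood drilling jig fixed to the bench. Origin: on the bench top, mid-width of the channel; x along the channel to the end stop, y left to the clamp, z up. Plate x -140..120, y -150..160 mm, top z = 18 = channel floor. Two dark wood rails 18 mm wide, tops z = 32, x -130..80, leave a channel 74 mm wide about y = 0, open at its -x end.
- stop_face (a point): middle of the end stop's face, at jig x = 80, y = 0, z = 40 mm; the stop is a wooden bar 110 mm wide (y), 22 mm thick, top at z = 54; axes as the jig's
- block: loose pine block, 120 mm long (x, along the channel), 70 mm wide (y), 40 mm high, about 0.17 kg, two small dark drill marks on top, lying in the channel. Origin: centre of its underside. Home when its +x end touches the end stop (origin at jig x = 20 mm).
- clamp_pivot (a point): pivot axis of the toggle clamp's handle, at jig x = 45, y = 127, z = 105 mm; it runs along the jig's x, so handle and arm move in the plane x = 45. It lies between two steel cheeks (x = 45 -/+ 18 mm, tops at z = 120 mm). The arm has its own pivot at jig y = 85, z = 85 mm, joined to the handle by a short link.
- clamp_handle (a joint): clamp handle angle, rad. 0 = open, almost upright; it grows as the handle swings to jig +y and down; elevation above level = 1.50 minus this. 1.45 = locked, nearly flat, pointing to +y. Sprung: it falls back to open below the dead point, about 1.2, and snaps shut beyond. Takes about 6 N at the grip.
- handle_end (a point): free end of the handle, on its centre line, 165 mm from the pivot axis. The black plastic grip runs from 65 to 165 mm from the pivot, 26 mm wide along the jig's x and 16 mm thick (8 mm either side of the centre line).
- clamp_pad: rubber pad, 19 mm across, on a spindle at the end of the clamp's steel arm, 85 mm from the arm's pivot. Origin on the arm's centre line; pad underside 36 mm below it. Open, the arm rises to -y, 0.83 rad above level, its end near jig y = 28, z = 150, the spindle's top at z = 170 mm; it comes down with the handle and, locked, is level, the pad pressing on the block's top.
- collar: steel collar, 28 mm in diameter, 14 mm high, loose on the jig's plate left of the channel near its -x end; leave alone
- offcut: pine offcut 60 x 35 x 20 mm, loose on the jig's plate right of the channel; leave alone
- screwdriver: screwdriver lying on the bench; leave alone
- tin: tin can, 72 mm in diameter, 100 mm high, on the bench; leave alone
- tape: yellow tape measure, 65 x 35 x 60 mm, on the bench; leave alone
- hammer: hammer lying on the bench; leave alone
- mug: white mug, 80 mm in diameter, 90 mm high, on the bench; leave alone
Things that resemble listed ones, but are neither listed nor needed, are in the scene too. Leave any red look-alike of the block alone.

How it is judged:
On the way, in this order (a step that is already met when the one before it is completed fails the run):
1. the block is home against the end stop (within 4 mm) while the clamp is still open (x of block in the frame of jig above 0.016 m and value of joint clamp_handle below 0.4 rad), for 0.2 s.
2. the clamp's handle has snapped into lock and the pad presses on the block (value of joint clamp_handle above 1.38 rad and contact force between clamp_pad and block above 2 N), for 0.2 s.
At the end, for the whole second after the job is handed in: the block lies flat in the channel, at rest, its end within 4 mm of the end stop; the clamp's handle is locked (joint above 1.38 rad) and the pad presses on the block with more than 2 N (all of step 2 and x of block in the frame of jig above 0.016 m and z of block in the frame of jig below 0.022 m and angle between the x axis of block and the x axis of jig, either way round below 0.08 rad and linear speed of block below 0.01 m/s); the robot touches nothing.
It fails at once if the block is lifted more than 10 mm or tipped (z of block in the frame of jig above 0.028 m or angle between block's own z axis and vertical above 0.2 rad).
It fails at once if another thing is moved more than 30 mm (distance of any of collar, offcut, screwdriver, tin, tape, hammer, mug from where it was at the start of the episode above 0.03 m).
It also fails if it takes over 58 s, if anything falls off the work surface, if the arm or the gripper's body presses on something with over 40 N, if the wrist force passes 120 N, or if a joint passes its speed limit or range.

## Robot

A 7-joint arm with a two-finger parallel gripper is mounted at the origin on the work surface. World frame = base frame: x ahead of the robot, y to its left, z up, the work surface at z = 0. Lengths are in m, angles in rad, forces in N, time in s.
With the tool pointing down it reaches from about 0.4 to 0.85 m from the base axis. Payload 4.5 kg.
Tool frame: the origin (TCP) lies midway between the tips of the shut fingers; the grasp point (between the pads) lies 19 mm behind it; z points along the fingers, y is the direction in which the jaws open and shut (so a half turn about z gives the same grasp; the last joint's range is limited). The gripper opens to 88 mm and grips with 3 to 60 N. Pads are 18 mm wide; open, the fingers measure 123 mm over their backs; the gripper's body (75 mm by 187 mm) begins 45 mm behind the grasp point.
Start: joints at [1.344, 0.689, -0.195, 1.565, 0.157, 0.902, -0.215], TCP at [0.161, -0.604, 0.239] pointing down, gripper open.
Joint ranges: [-3.01, 3.01], [-0.46, 2.08], [-1.47, 1.51], [0.13, 2.56], [-1, 4.14], [0.04, 2.09], [-2.66, 2.66]. Speed limits (rad/s): [2.57, 2.57, 3.14, 3.14, 3.14, 3.14, 3.14].

## Interface

Orientations are given as a unit quaternion [x, y, z, w].
In Python, from plant import r, viewer gives the robot as it stands.
- The arm moves only by the tool play_rows, never from a script. Its argument "commands" is a list of rows, each an object with "delta_rot": the turn, a rotation vector about the tool's x, y, z normalised to -1 to 1, where 1 is pi rad, a list of three; "travel": the shift along the tool's x, y, z normalised to -1 to 1, where 1 is 15 cm, a list of three; "gripper": the opening, from -1 (shut) to 1 (fully open). In form: [{"delta_rot": [wx, wy, wz], "travel": [x, y, z], "gripper": gripper}, ...]. A call has 1 to 12 rows; each row is the pose to reach, as a shift and turn from the pose commanded when the call began, along the tool's axes at that moment, turning the shorter way round; what a row does not reach only later rows make up. A row lasts 1/8 s, in which the tool goes at most 62.5 mm and 10.7 degrees, less where a joint would pass 70% of its speed; a pose out of reach is approached as far as the arm can. A call with a number of a shift or a turn outside -1 to 1 is refused whole. A call with a gripper value outside its range is refused whole. The fingers move at their own pace and stop on an object; "force" is the grip in N (left out, the last holds). Time passes only in rows, so rows that repeat a pose let the fingers close. It gives the time, the measured TCP pose, the force and the opening at its end, in the units of the state.
- r.get_state(): the state, without advancing time (a new reading comes with each control period).
- viewer.snapshot(name): name is "side" or "top" or "wrist"; returns a dict with "color" (400x640x3 uint8, red, green, blue), "z_map" (400x640 float32, m along the optical axis (not along the pixel's ray), 0 where there is no reading), "fx", "fy", "cx", "cy" (pixels), "distortion" ([k1, k2, p1, p2, k3] as OpenCV has them; the pictures are not rectified), "origin" and "attitude" of the camera in the world. Camera axes: x right, y up, looking along -z (the intrinsics and any distortion apply to the point x, -y, -z); pixel columns grow to the right and rows downward; lengths in m; the calibration is good to about 2 mm. A picture is of the moment at which its call begins.
- r.finish_job(): hands the job in, once; it reports no verdict.
Trained networks look in the newest picture that a camera, given by its name, has taken for a name from the list of things; names that differ only in an ending like _2 or _b are one class to them, and where a whole thing is asked for, a point or a joint stands for the part that bears it (a point fixed in the world has none). Each returns a list of dicts, best first, with "conf" (0 to 1); they miss things now and then, are a little off and sometimes report something else, mostly with a low value. They report only what shows in the picture. A call takes as long as a camera call. They do not tell look-alikes from the thing itself.
- viewer.outline_of(camera, label): "pixels" (400x640 bool, what is visible of it) and "at" ([column, row] in pixels, amid what is visible of it).
- viewer.pinpoint(camera, label): "at" ([column, row] in pixels: a listed point, or the origin of a listed thing).
The state is a dict: "clock": time; "q": joint angles; "qd": joint speeds; "joint_torque": joint torques, N m; "tool_pos": TCP position; "eef_rot": TCP orientation; "contact_force": force on the tool from outside, world axes, zero at the start; "moment": the same for the moment, N m; "opening": opening from 0.0 (shut) to 1.0 (fully open).
Only numpy, scipy, OpenCV 4.12 (cv2) and the standard library are available. Lean on these libraries where they do the work, as an engineer would, in place of code of your own. Each camera call takes 0.05 s, during which the arm holds its last target. There are 200 camera calls.

## Working session

There is one attempt and no reset: what is moved stays moved. The work goes in short steps, Python scripts to look and compute and a tool call to move; the robot and the scene stay as the last step left them, time stands still between calls to the robot, and variables do not carry over. Pictures are saved under pics/ and viewed, about 8 in all and at most 12, crops included, and the job is handed in when it is done.

Besides the shell and the picture viewer there is one more tool, called after "Call:" by a JSON object that holds its "fn" and its "kwargs", one argument or row to a line. play_rows: Moves the arm, as the interface text tells. Its arguments: {"type":"object","properties":{"commands":{"type":"array","items":{"type":"object","properties":{"delta_rot":{"type":"array","items":{"type":"number","minimum":-1,"maximum":1}},"travel":{"type":"array","items":{"type":"number","minimum":-1,"maximum":1}},"gripper":{"type":"number"}}}},"force":{"type":"number"}},"required":["commands"]}

```bash
mkdir -p pics; cat > h.py <<'E'
import numpy as np, cv2
from scipy.spatial.transform import Rotation as R
from plant import r, viewer
def snap(n,name=None):
    s=viewer.snapshot(n)
    if name: cv2.imwrite('pics/'+name+'.png',s['color'][:,:,::-1])
    return s
def att(s):
    a=np.array(s['attitude'],float)
    return a if a.shape==(3,3) else R.from_quat(a).as_matrix()
def ray(s,px):
    K=np.array([[s['fx'],0,s['cx']],[0,s['fy'],s['cy']],[0,0,1.]])
    p=cv2.undistortPoints(np.array(px,float).reshape(-1,1,2),K,np.array(s['distortion'],float)).reshape(-1,2)
    return np.c_[p[:,0],-p[:,1],-np.ones(len(p))]
def world(s,px):
    px=np.atleast_2d(px); i=np.round(px).astype(int)
    z=s['z_map'][i[:,1].clip(0,399),i[:,0].clip(0,639)]
    return (ray(s,px)*z[:,None])@att(s).T+np.array(s['origin'])
def onplane(s,px,z):
    d=ray(s,np.atleast_2d(px))@att(s).T; o=np.array(s['origin'])
    return o+d*((z-o[2])/d[:,2])[:,None]
E
python3 - <<'E'
from h import *
st=r.get_state(); print(st['clock'],st['tool_pos'],st['eef_rot'],st['opening'])
a=[]
for c in ('top','side'):
    s=snap(c,c+'0'); a.append(s['color'])
    print(c,s['origin'])
    for n in ('jig','block','stop_face','clamp_pivot','handle_end','clamp_pad','collar','offcut'):
        for d in viewer.pinpoint(c,n)[:3]: print(n,'pin',round(d['conf'],2),np.round(d['at'],1),world(s,d['at']).round(4))
    for n in ('block','clamp_handle','jig'):
        for d in viewer.outline_of(c,n)[:3]:
            v,u=np.nonzero(d['pixels']); w=world(s,np.c_[u,v]); print(n,'out',round(d['conf'],2),np.round(d['at']),len(u),np.median(w,0).round(3),np.percentile(w,[2,98],axis=0).round(3).tolist())
cv2.imwrite('pics/both.png',np.vstack(a)[:,:,::-1][:, :])
im=cv2.resize(np.vstack(a)[:,:,::-1],(480,600));
E
```

```text
0.0 [ 0.16096136 -0.60327669  0.23790625] [ 9.91505761e-01  1.30059613e-01 -1.75755256e-04 -8.90337811e-04] 1.0002922904231688
top [ 0.31078889 -0.03257293  1.60664029]
block pin 0.87 [370.8 191.2] [[ 0.5202 -0.1581  0.0574]]
block pin 0.84 [404.  289.1] [[ 0.2267 -0.261   0.0431]]
stop_face pin 0.84 [357.7 153.7] [[ 0.635  -0.1174  0.059 ]]
clamp_pivot pin 0.56 [322.3 177. ] [[ 0.5372 -0.0125  0.2091]]
handle_end pin 0.55 [318.8 169.3] [[ 0.5479 -0.0038  0.2689]]
clamp_pad pin 0.23 [408.  189.8] [[ 0.5284 -0.2737  0.0402]]
collar pin 0.43 [346.8 212.6] [[ 0.4561 -0.0868  0.0338]]
offcut pin 0.82 [404.7 187.1] [[ 0.5368 -0.2637  0.0392]]
block out 0.79 [407. 290.] 995 [ 0.222 -0.27   0.04 ] [[0.165, -0.319, 0.006], [0.281, -0.222, 0.047]]
block out 0.61 [373. 190.] 945 [ 0.52  -0.162  0.057] [[0.461, -0.207, 0.036], [0.579, -0.116, 0.065]]
jig out 0.73 [357. 183.] 7188 [ 0.55  -0.129  0.019] [[0.394, -0.312, 0.007], [0.696, 0.013, 0.16]]
side [-0.26059306  0.64951215  0.76599386]
jig pin 0.72 [325.1 206.4] [[ 0.5273 -0.1238  0.0334]]
block pin 0.94 [333.7 208.2] [[ 0.498  -0.1341  0.
[... 490 characters left out ...]
95 [336. 200.] 710 [ 0.511 -0.153  0.058] [[0.457, -0.208, 0.027], [0.576, -0.114, 0.062]]
block out 0.88 [418. 236.] 490 [ 0.244 -0.238  0.039] [[0.208, -0.293, 0.001], [0.285, -0.217, 0.044]]
block out 0.63 [315. 211.] 4003 [ 0.535 -0.068  0.021] [[0.385, -0.302, 0.005], [0.678, 0.03, 0.249]]
clamp_handle out 0.54 [293. 165.] 350 [ 0.547 -0.006  0.207] [[0.536, -0.019, 0.092], [0.559, 0.004, 0.269]]
clamp_handle out 0.29 [212. 291.] 372 [0.447 0.337 0.021] [[0.4, 0.318, -0.0], [0.586, 0.35, 0.027]]
jig out 0.84 [315. 209.] 4005 [ 0.535 -0.066  0.021] [[0.385, -0.293, 0.003], [0.686, 0.029, 0.245]]
jig out 0.58 [177. 322.] 578 [0.384 0.467 0.053] [[0.37, 0.442, 0.006], [0.43, 0.484, 0.063]]
```

View pics/top0.png

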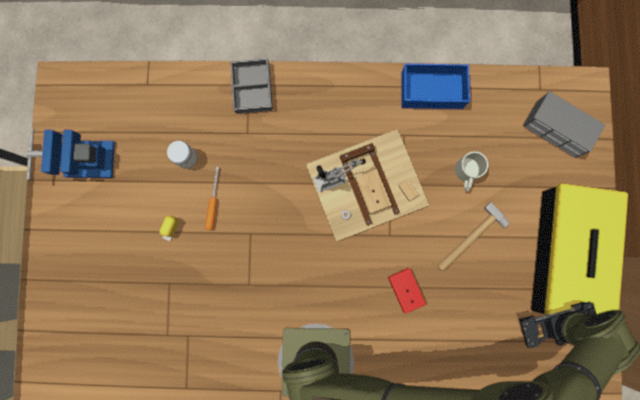

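View pics/side0.png

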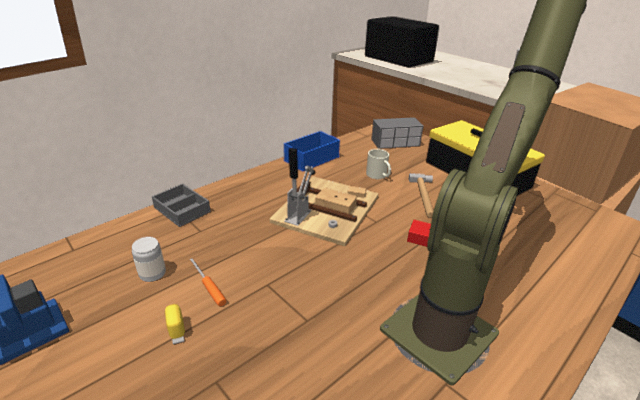

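```bash
python3 - <<'E'
from h import *
from scipy.optimize import minimize
s=snap('top','top1')
d=viewer.outline_of('top','jig')[0]
v,u=np.nonzero(d['pixels']); w=world(s,np.c_[u,v]); 
k=(w[:,2]<.045)
p=onplane(s,np.c_[u,v],.018)[:,:2][k]
rect=cv2.minAreaRect(p.astype(np.float32)*1000); print(rect, cv2.boxPoints(rect).round(0).tolist())
# depth-based: plate-level pts
def fit(p,c0,yaw0):
    # plate x -140..120,y -150..160
    from scipy.ndimage import binary_dilation
    pass
# robust fit: points from mask contour
m=d['pixels'].astype(np.uint8)
m=cv2.morphologyEx(m,cv2.MORPH_OPEN,np.ones((5,5)))
cs=max(cv2.findContours(m,0,cv2.CHAIN_APPROX_NONE)[0],key=cv2.contourArea).reshape(-1,2)
q=onplane(s,cs,.018)[:,:2]; zz=world(s,cs)[:,2]
q=q[zz<.04]
def cost(t):
    c,sn=np.cos(t[2]),np.sin(t[2]); l=(q-t[:2])@np.array([[c,-sn],[sn,c]])
    e=np.min(np.abs(np.c_[l[:,0]+.14,l[:,0]-.12,l[:,1]+.15,l[:,1]-.16]),1)
    return np.sum(np.minimum(e,.006)**2)*1e4
best=min((minimize(cost,[.52+dx,-.14+dy,yy],method='Nelder-Mead',options=dict(xatol=1e-5,fatol=1e-6,maxiter=2000)) for dx in(-.02,0,.02) for dy in(-.02,0,.02) for yy in(.25,.33,.4)),key=lambda b:b.fun)
t=best.x; print('jig',t.round(4),best.fun,len(q))
c,sn=np.cos(t[2]),np.sin(t[2]); T=np.array([[c,-sn],[sn,c]])
b=min(viewer.outline_of('top','block'),key=lambda d:abs(d['at'][1]-190))
v,u=np.nonzero(b['pixels']); w=world(s,np.c_[u,v]); w=w[abs(w[:,2]-.058)<.006]
l=(w[:,:2]-t[:2])@T; print('block local',np.percentile(l,[1,50,99],axis=0).round(4).tolist(), cv2.minAreaRect(l.astype(np.float32)*1000))
for n in ('stop_face','clamp_pivot','handle_end'):
    for dd in viewer.pinpoint('top',n)[:1]:
        z={'stop_face':.04,'clamp_pivot':.105,'handle_end':.2696}[n]
        print(n,(onplane(s,dd['at'],z)[:,:2]-t[:2])@T)
im=s['color'][120:250,290:440,::-1]
cv2.imwrite('pics/topc.png',cv2.resize(im,None,fx=5,fy=4.6,interpolation=cv2.INTER_CUBIC))
s=snap('side')
for n in ('clamp_pivot','handle_end','stop_face'):
    for dd in viewer.pinpoint('side',n)[:1]:
        z={'stop_face':.04,'clamp_pivot':.105,'handle_end':.2696}[n]
        print('side',n,(onplane(s,dd['at'],z)[:,:2]-t[:2])@T)
b=min(viewer.outline_of('side','block'),key=lambda d:abs(d['at'][0]-336))
v,u=np.nonzero(b['pixels']); w=world(s,np.c_[u,v]); w=w[abs(w[:,2]-.058)<.005]
l=(w[:,:2]-t[:2])@T; print('block local side',np.percentile(l,[1,50,99],axis=0).round(4).tolist())
E
```

```text
((546.09912109375, -149.3184356689453), (264.62200927734375, 313.37310791015625), 22.07404136657715) [[365.0, -54.0], [482.0, -344.0], [728.0, -245.0], [610.0, 46.0]]
jig [ 0.5577 -0.1501  0.3859] 7.300418649438861 331
block local [[-0.0975, -0.0335], [-0.0393, 0.0016], [0.0195, 0.0355]] ((-39.18965530395508, 0.8908271789550781), (70.98751831054688, 119.89978790283203), 89.9643783569336)
stop_face [[ 0.0889869  -0.00038079]]
clamp_pivot [[0.05582546 0.12882557]]
handle_end [[0.0481316  0.13325094]]
side clamp_pivot [[0.04227146 0.12735207]]
side handle_end [[0.05280909 0.13604109]]
side stop_face [[ 0.08456365 -0.00075145]]
block local side [[-0.0977, -0.0339], [-0.0434, 0.0058], [0.0153, 0.0358]]
```

View pics/topc.png

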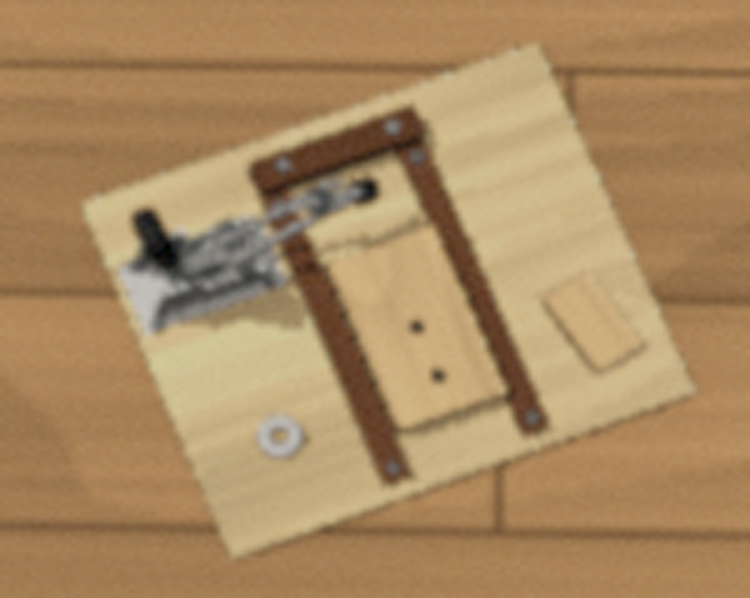

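Call:
{"fn": "play_rows", "kwargs": {
  "commands": [
    {"delta_rot": [0, 0, 0], "travel": [0.41, -0.355, 0], "gripper": -1},
    {"delta_rot": [0, 0, 0], "travel": [0.82, -0.71, 0], "gripper": -1},
    {"delta_rot": [0, 0, 0], "travel": [0.82, -0.71, 0], "gripper": -1},
    {"delta_rot": [0, 0, 0], "travel": [0.82, -0.71, 0], "gripper": -1}
  ],
  "force": 50
}}

```text
clock: 2.25
tool_pos: [0.2552, -0.4665, 0.2391]
eef_rot: [0.991, 0.133, 0.001, -0.001]
contact_force: [-0.1, -0.1, -0.7]
opening: 0.571
```

Call:
{"fn": "play_rows", "kwargs": {
  "commands": [
    {"delta_rot": [0, 0, 0], "travel": [0.41, -0.355, 0], "gripper": -1},
    {"delta_rot": [0, 0, 0], "travel": [0.82, -0.71, 0], "gripper": -1},
    {"delta_rot": [0, 0, 0], "travel": [0.82, -0.71, 0], "gripper": -1},
    {"delta_rot": [0, 0, 0], "travel": [0.82, -0.71, 0], "gripper": -1}
  ]
}}

```text
clock: 2.75
tool_pos: [0.3458, -0.3332, 0.239]
eef_rot: [0.991, 0.132, 0.001, 0.0]
contact_force: [-0.8, -0.6, -1.3]
opening: 0.114
```

Call:
{"fn": "play_rows", "kwargs": {
  "commands": [
    {"delta_rot": [0, 0, -0.04], "travel": [0.41, -0.355, 0], "gripper": -1},
    {"delta_rot": [0, 0, -0.04], "travel": [0.82, -0.71, 0], "gripper": -1},
    {"delta_rot": [0, 0, -0.04], "travel": [0.82, -0.71, 0], "gripper": -1},
    {"delta_rot": [0, 0, -0.04], "travel": [0.82, -0.71, 0], "gripper": -1}
  ]
}}

```text
clock: 3.25
tool_pos: [0.4371, -0.1994, 0.2388]
eef_rot: [0.981, 0.194, 0.001, 0.0]
contact_force: [0.4, -0.7, -0.5]
opening: 0.004
```

```bash
cat >> h.py <<'E'
J=np.array([.5577,-.1501,0]); YAW=.3859
def RJ(): return R.from_euler('z',YAW).as_matrix()
def where():
    st=r.get_state(); p=RJ().T@(np.array(st['tool_pos'])-J); M=R.from_quat(st['eef_rot']).as_matrix()
    print('t',round(st['clock'],2),'jig mm',(p*1000).round(1),'F jig',(RJ().T@np.array(st['contact_force'])).round(1),'op',round(st['opening'],3),'tool x yaw-jig',round(np.arctan2(M[1,0],M[0,0])-YAW,4),'zaxis',M[:,2].round(3),'q',np.round(st['q'],2))
    return p,M
def to(x,y,z):
    p,M=where(); d=M.T@RJ()@(np.array([x,y,z])/1000-p); print('travel',(d/.15).round(3))
E
python3 -c "
from h import *
to(-125,0,29)"
```

```text
t 3.25 jig mm [-130.2   -0.3  238.8] F jig [ 0.1 -0.8 -0.5] op 0.004 tool x yaw-jig 0.0038 zaxis [ 0.002 -0.    -1.   ] q [ 0.46  0.5  -0.19  1.99  0.15  0.66 -1.01]
travel [ 0.033 -0.003  1.399]
```

Call:
{"fn": "play_rows", "kwargs": {
  "commands": [
    {"delta_rot": [0, 0, 0], "travel": [0, 0, 0.4], "gripper": -1},
    {"delta_rot": [0, 0, 0], "travel": [0, 0, 0.8], "gripper": -1},
    {"delta_rot": [0, 0, 0], "travel": [0, 0, 1], "gripper": -1},
    {"delta_rot": [0, 0, 0], "travel": [0, 0, 1], "gripper": -1}
  ]
}}

```text
clock: 3.75
tool_pos: [0.4331, -0.2023, 0.087]
eef_rot: [0.982, 0.19, -0.002, -0.0]
contact_force: [-0.7, -0.5, 0.4]
opening: 0.005
```

Call:
{"fn": "play_rows", "kwargs": {
  "commands": [
    {"delta_rot": [0, 0, 0], "travel": [0, 0, 0.2], "gripper": -1},
    {"delta_rot": [0, 0, 0], "travel": [0, 0, 0.38], "gripper": -1},
    {"delta_rot": [0, 0, 0], "travel": [0, 0, 0.38], "gripper": -1},
    {"delta_rot": [0, 0, 0], "travel": [0, 0, 0.38], "gripper": -1}
  ]
}}

```text
clock: 4.25
tool_pos: [0.4359, -0.2013, 0.0332]
eef_rot: [0.982, 0.191, 0.001, 0.001]
contact_force: [0.3, 0.4, -0.7]
opening: 0.006
```

```bash
python3 -c "
from h import *
to(-60,0,31)
s=snap('top','t2')
im=s['color'][120:250,290:440,::-1]
cv2.imwrite('pics/t2c.png',cv2.resize(im,None,fx=5,fy=4.6,interpolation=cv2.INTER_CUBIC))"
```

```text
t 4.25 jig mm [-132.1   -1.6   33.2] F jig [ 0.4  0.3 -0.7] op 0.006 tool x yaw-jig -0.0008 zaxis [ 0.002 -0.001 -1.   ] q [ 0.36  0.89 -0.04  2.14  0.26  0.12 -1.11]
travel [ 0.481 -0.011  0.015]
```

View pics/t2c.png

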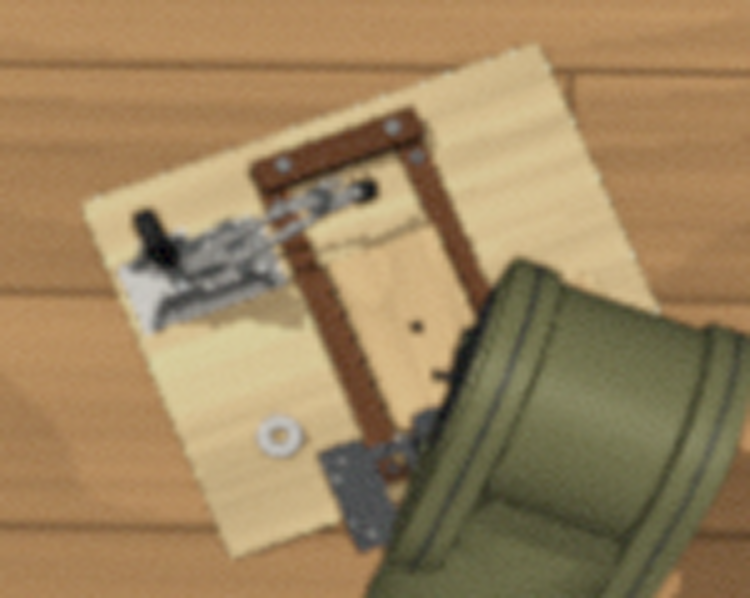

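Call:
{"fn": "play_rows", "kwargs": {
  "commands": [
    {"delta_rot": [0, 0, 0], "travel": [0.05, -0.01, 0.01], "gripper": -1},
    {"delta_rot": [0, 0, 0], "travel": [0.1, -0.01, 0.01], "gripper": -1},
    {"delta_rot": [0, 0, 0], "travel": [0.15, -0.01, 0.01], "gripper": -1},
    {"delta_rot": [0, 0, 0], "travel": [0.19, -0.01, 0.01], "gripper": -1},
    {"delta_rot": [0, 0, 0], "travel": [0.23, -0.01, 0.01], "gripper": -1},
    {"delta_rot": [0, 0, 0], "travel": [0.27, -0.01, 0.01], "gripper": -1},
    {"delta_rot": [0, 0, 0], "travel": [0.31, -0.01, 0.01], "gripper": -1},
    {"delta_rot": [0, 0, 0], "travel": [0.35, -0.01, 0.01], "gripper": -1},
    {"delta_rot": [0, 0, 0], "travel": [0.39, -0.01, 0.01], "gripper": -1},
    {"delta_rot": [0, 0, 0], "travel": [0.42, -0.01, 0.01], "gripper": -1},
    {"delta_rot": [0, 0, 0], "travel": [0.45, -0.01, 0.01], "gripper": -1}
  ]
}}

```text
clock: 5.68
tool_pos: [0.4975, -0.1731, 0.0302]
eef_rot: [0.981, 0.192, -0.0, 0.0]
contact_force: [-0.1, -0.2, 0.4]
opening: 0.006
```

```bash
cat >> h.py <<'E'
def block():
    for c in ('top','side'):
        s=snap(c)
        for b in viewer.outline_of(c,'block'):
            v,u=np.nonzero(b['pixels']); w=world(s,np.c_[u,v]); l=(w-J)@RJ(); l=l[(abs(l[:,2]-.058)<.005)&(abs(l[:,1])<.045)&(abs(l[:,0])<.11)]
            if len(l)>50: print(c,'block',round(b['conf'],2),len(l),np.percentile(l,[1,99],axis=0).round(4).tolist())
E
python3 -c "
from h import *
to(-49,0,31); block()"
```

```text
t 5.67 jig mm [-64.4   1.3  30.2] F jig [-0.1 -0.1  0.4] op 0.006 tool x yaw-jig 0.0006 zaxis [-0. -0. -1.] q [ 0.29  0.91 -0.06  2.    0.21  0.24 -1.15]
travel [ 0.103  0.009 -0.005]
top block 0.58 294 [[-0.0242, -0.0315, 0.0534], [0.0619, 0.0354, 0.0627]]
side block 0.84 220 [[-0.047, -0.0346, 0.0535], [0.067, 0.0377, 0.0628]]
```

Call:
{"fn": "play_rows", "kwargs": {
  "commands": [
    {"delta_rot": [0, 0, 0], "travel": [0.03, 0.005, 0], "gripper": -1},
    {"delta_rot": [0, 0, 0], "travel": [0.06, 0.01, 0], "gripper": -1},
    {"delta_rot": [0, 0, 0], "travel": [0.09, 0.01, 0], "gripper": -1},
    {"delta_rot": [0, 0, 0], "travel": [0.1, 0.01, 0], "gripper": -1},
    {"delta_rot": [0, 0, 0], "travel": [0.1, 0.01, 0], "gripper": -1}
  ]
}}

```text
clock: 6.5
tool_pos: [0.5119, -0.1689, 0.0302]
eef_rot: [0.981, 0.192, 0.0, 0.0]
contact_force: [-0.4, 0.6, -0.4]
opening: 0.004
```

```bash
python3 -c "
from h import *
to(-40,0,31); block()"
```

```text
t 6.5 jig mm [-49.5  -0.2  30.2] F jig [-0.1  0.7 -0.4] op 0.004 tool x yaw-jig 0.0007 zaxis [ 0. -0. -1.] q [ 0.27  0.92 -0.07  1.96  0.21  0.27 -1.15]
travel [ 0.063 -0.001 -0.005]
top block 0.76 287 [[-0.0071, -0.0327, 0.0531], [0.0817, 0.0345, 0.0627]]
side block 0.9 179 [[-0.0339, -0.0354, 0.0532], [0.0797, 0.0359, 0.0621]]
```

Near the stop; push on in small steps until the force shows contact.

Call:
{"fn": "play_rows", "kwargs": {
  "commands": [
    {"delta_rot": [0, 0, 0], "travel": [0.015, 0, 0], "gripper": -1},
    {"delta_rot": [0, 0, 0], "travel": [0.03, 0, 0], "gripper": -1},
    {"delta_rot": [0, 0, 0], "travel": [0.03, 0, 0], "gripper": -1}
  ]
}}

```text
clock: 7.08
tool_pos: [0.5118, -0.1688, 0.0302]
eef_rot: [0.982, 0.191, -0.004, 0.0]
contact_force: [-7.4, -3.3, 6.6]
opening: 0.002
```

Call:
{"fn": "play_rows", "kwargs": {
  "commands": [
    {"delta_rot": [0, 0, 0], "travel": [0.015, 0, 0], "gripper": -1},
    {"delta_rot": [0, 0, 0], "travel": [0.03, 0, 0], "gripper": -1},
    {"delta_rot": [0, 0, 0], "travel": [0.03, 0, 0], "gripper": -1}
  ]
}}

```text
clock: 7.45
tool_pos: [0.5117, -0.1688, 0.0302]
eef_rot: [0.982, 0.19, -0.008, 0.0]
contact_force: [-13.9, -5.3, 11.0]
opening: 0.005
```

```bash
python3 -c "
from h import *
to(-36,0,31); block()"
```

```text
t 7.45 jig mm [-49.7  -0.   30.2] F jig [-14.8   0.3  11. ] op 0.005 tool x yaw-jig -0.0033 zaxis [-0.016 -0.003 -1.   ] q [ 0.27  0.92 -0.07  1.95  0.2   0.3  -1.16]
travel [ 0.091 -0.    -0.007]
top block 0.67 250 [[-0.0078, -0.0335, 0.0532], [0.0805, 0.0344, 0.0627]]
```

Call:
{"fn": "play_rows", "kwargs": {
  "commands": [
    {"delta_rot": [0, 0, 0], "travel": [-0.08, 0, 0], "gripper": -1},
    {"delta_rot": [0, 0, 0], "travel": [-0.16, 0, 0], "gripper": -1},
    {"delta_rot": [0, 0, 0], "travel": [-0.2, 0, 0], "gripper": -1},
    {"delta_rot": [0, 0, 0], "travel": [-0.2, 0, 0], "gripper": -1},
    {"delta_rot": [0, 0, 0], "travel": [-0.2, 0, -0.4], "gripper": -1},
    {"delta_rot": [0, 0, 0], "travel": [-0.2, 0, -0.8], "gripper": -1},
    {"delta_rot": [0, 0, 0], "travel": [-0.2, 0, -1], "gripper": -1},
    {"delta_rot": [0, 0, 0], "travel": [-0.2, 0, -1], "gripper": -1}
  ]
}}

```text
clock: 8.65
tool_pos: [0.4945, -0.177, 0.1826]
eef_rot: [0.981, 0.192, 0.003, 0.001]
contact_force: [1.3, 0.1, -0.3]
opening: 0.005
```

```bash
python3 -c "
from h import *
to(-70,0,243); to(45,80,243); block()"
```

```text
t 8.65 jig mm [-68.7  -1.1 182.6] F jig [ 1.3 -0.4 -0.3] op 0.005 tool x yaw-jig 0.001 zaxis [ 0.006 -0.001 -1.   ] q [ 0.35  0.64 -0.15  1.93  0.17  0.58 -1.1 ]
travel [-0.007 -0.006 -0.403]
t 8.65 jig mm [-68.7  -1.1 182.6] F jig [ 1.3 -0.4 -0.3] op 0.005 tool x yaw-jig 0.001 zaxis [ 0.006 -0.001 -1.   ] q [ 0.35  0.64 -0.15  1.93  0.17  0.58 -1.1 ]
travel [ 0.761 -0.538 -0.401]
top block 0.74 456 [[-0.0207, -0.0335, 0.0531], [0.0796, 0.0341, 0.0627]]
side block 0.58 381 [[-0.0377, -0.0359, 0.0541], [0.0702, 0.0347, 0.0624]]
```

Call:
{"fn": "play_rows", "kwargs": {
  "commands": [
    {"delta_rot": [0, 0, 0], "travel": [0, 0, -0.4], "gripper": -1},
    {"delta_rot": [0, 0, 0], "travel": [0, 0, -0.4], "gripper": -1},
    {"delta_rot": [0, 0, 0], "travel": [0.35, -0.25, -0.4], "gripper": -1},
    {"delta_rot": [0, 0, 0], "travel": [0.7, -0.5, -0.4], "gripper": -1},
    {"delta_rot": [0, 0, 0], "travel": [0.76, -0.54, -0.4], "gripper": -1},
    {"delta_rot": [0, 0, 0], "travel": [0.76, -0.54, -0.4], "gripper": -1}
  ]
}}

```text
clock: 9.6
tool_pos: [0.5668, -0.0581, 0.2385]
eef_rot: [0.981, 0.193, -0.001, -0.0]
contact_force: [-0.1, -0.6, -0.1]
opening: 0.01
```

```bash
python3 -c "
from h import *
to(45,80,240)
s=snap('side','s3')
im=s['color'][90:250,220:420,::-1]
cv2.imwrite('pics/s3c.png',cv2.resize(im,None,fx=3.7,fy=3.7,interpolation=cv2.INTER_CUBIC))"
```

```text
t 9.6 jig mm [ 43.   81.9 238.5] F jig [-0.3 -0.5 -0.1] op 0.01 tool x yaw-jig 0.0028 zaxis [-0.003 -0.    -1.   ] q [ 0.12  0.62 -0.16  1.73  0.13  0.8  -1.29]
travel [ 0.013  0.012 -0.01 ]
```

View pics/s3c.png

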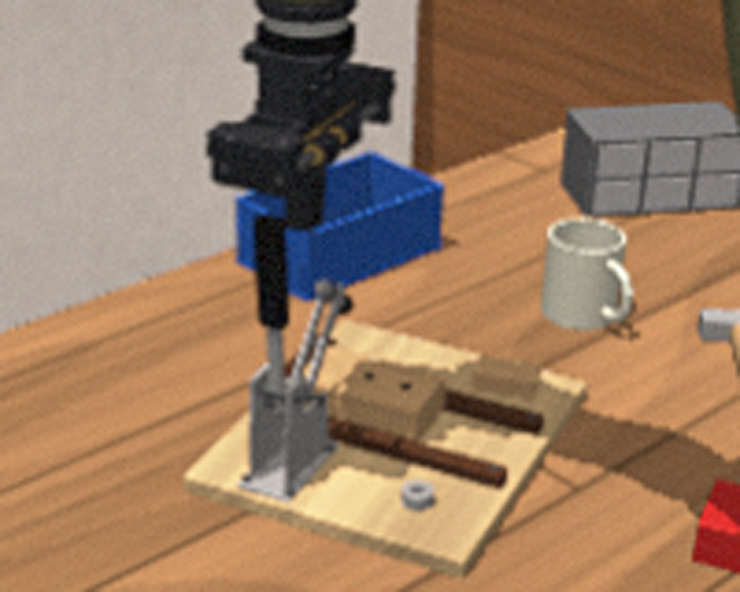

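Call:
{"fn": "play_rows", "kwargs": {
  "commands": [
    {"delta_rot": [0, 0, 0], "travel": [0.013, -0.08, 0], "gripper": -1},
    {"delta_rot": [0, 0, 0], "travel": [0.013, -0.15, 0.01], "gripper": -1},
    {"delta_rot": [0, 0, 0], "travel": [0.013, -0.2, 0.02], "gripper": -1},
    {"delta_rot": [0, 0, 0], "travel": [0.013, -0.25, 0.03], "gripper": -1},
    {"delta_rot": [0, 0, 0], "travel": [0.013, -0.3, 0.04], "gripper": -1},
    {"delta_rot": [0, 0, 0], "travel": [0.013, -0.35, 0.05], "gripper": -1},
    {"delta_rot": [0, 0, 0], "travel": [0.013, -0.4, 0.06], "gripper": -1},
    {"delta_rot": [0, 0, 0], "travel": [0.013, -0.45, 0.06], "gripper": -1}
  ]
}}

```text
clock: 10.65
tool_pos: [0.5436, 0.0045, 0.2307]
eef_rot: [0.981, 0.192, -0.0, 0.0]
contact_force: [2.2, -4.5, -1.2]
opening: 0.008
```

```bash
python3 -c "
from h import *
to(45,184,212); to(45,212,185)
s=snap('side')
for d in viewer.pinpoint('side','handle_end')[:2]:
    # intersect ray with plane jig x=45mm
    dr=RJ().T@(att(s)@ray(s,[d['at']])[0]); o=RJ().T@(np.array(s['origin'])-J); k=(.045-o[0])/dr[0]; P=o+k*dr
    print(d['conf'],P.round(3), 'elev',np.arctan2(P[2]-.105,P[1]-.127))"
```

```text
t 10.65 jig mm [ 45.1 148.5 230.7] F jig [ 0.3 -5.  -1.2] op 0.008 tool x yaw-jig 0.0005 zaxis [-0.    -0.001 -1.   ] q [ 0.    0.59 -0.15  1.82  0.13  0.74 -1.4 ]
travel [-0.001 -0.237  0.125]
t 10.65 jig mm [ 45.1 148.5 230.7] F jig [ 0.3 -5.  -1.2] op 0.008 tool x yaw-jig 0.0005 zaxis [-0.    -0.001 -1.   ] q [ 0.    0.59 -0.15  1.82  0.13  0.74 -1.4 ]
travel [-0.    -0.423  0.304]
0.67 [0.045 0.164 0.251] elev 1.3196546962251188
```

Contact with ~5 N, handle moving as planned. Continue along the arc to about 0.55 rad elevation.

Call:
{"fn": "play_rows", "kwargs": {
  "commands": [
    {"delta_rot": [0, 0, 0], "travel": [0, -0.06, 0.03], "gripper": -1},
    {"delta_rot": [0, 0, 0], "travel": [0, -0.12, 0.055], "gripper": -1},
    {"delta_rot": [0, 0, 0], "travel": [0, -0.18, 0.085], "gripper": -1},
    {"delta_rot": [0, 0, 0], "travel": [0, -0.24, 0.125], "gripper": -1},
    {"delta_rot": [0, 0, 0], "travel": [0, -0.29, 0.165], "gripper": -1},
    {"delta_rot": [0, 0, 0], "travel": [0, -0.34, 0.21], "gripper": -1},
    {"delta_rot": [0, 0, 0], "travel": [0, -0.38, 0.255], "gripper": -1},
    {"delta_rot": [0, 0, 0], "travel": [0, -0.42, 0.3], "gripper": -1}
  ]
}}

```text
clock: 11.75
tool_pos: [0.5193, 0.0649, 0.1859]
eef_rot: [0.981, 0.193, -0.0, -0.001]
contact_force: [0.7, 0.1, 4.5]
opening: 0.004
```

```bash
cat >> h.py <<'E'
def handle(pic=None):
    s=snap('side')
    for d in viewer.pinpoint('side','handle_end')[:2]:
        dr=RJ().T@(att(s)@ray(s,[d['at']])[0]); o=RJ().T@(np.array(s['origin'])-J); k=(.045-o[0])/dr[0]; P=o+k*dr
        print(round(d['conf'],2),P.round(3), 'elev',np.arctan2(P[2]-.105,P[1]-.127).round(3))
    if pic: cv2.imwrite('pics/'+pic+'.png',cv2.resize(s['color'][90:250,220:420,::-1],None,fx=3.7,fy=3.7,interpolation=cv2.INTER_CUBIC))
E
python3 -c "
from h import *
to(45,231,151); to(45,239,119.5); handle('s4')"
```

```text
t 11.75 jig mm [ 45.3 213.7 185.9] F jig [ 0.7 -0.1  4.5] op 0.004 tool x yaw-jig 0.002 zaxis [-0.001  0.002 -1.   ] q [-0.13  0.63 -0.13  1.93  0.14  0.59 -1.53]
travel [-0.002 -0.115  0.233]
t 11.75 jig mm [ 45.3 213.7 185.9] F jig [ 0.7 -0.1  4.5] op 0.004 tool x yaw-jig 0.002 zaxis [-0.001  0.002 -1.   ] q [-0.13  0.63 -0.13  1.93  0.14  0.59 -1.53]
travel [-0.002 -0.168  0.443]
0.51 [0.045 0.264 0.208] elev 0.646
```

View pics/s4.png

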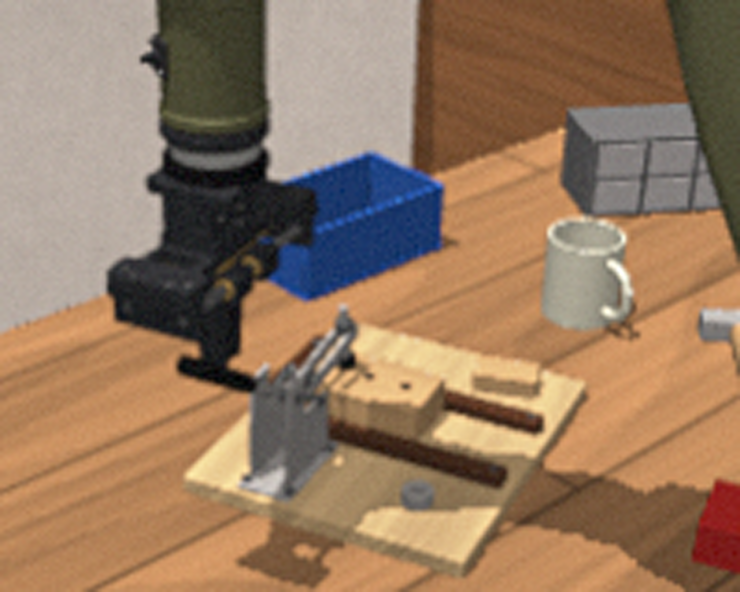

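Call:
{"fn": "play_rows", "kwargs": {
  "commands": [
    {"delta_rot": [0, 0, 0], "travel": [0, -0.035, 0.055], "gripper": -1},
    {"delta_rot": [0, 0, 0], "travel": [0, -0.065, 0.11], "gripper": -1},
    {"delta_rot": [0, 0, 0], "travel": [0, -0.095, 0.17], "gripper": -1},
    {"delta_rot": [0, 0, 0], "travel": [0, -0.115, 0.23], "gripper": -1},
    {"delta_rot": [0, 0, 0], "travel": [0, -0.135, 0.29], "gripper": -1},
    {"delta_rot": [0, 0, 0], "travel": [0, -0.15, 0.35], "gripper": -1},
    {"delta_rot": [0, 0, 0], "travel": [0, -0.16, 0.4], "gripper": -1},
    {"delta_rot": [0, 0, 0], "travel": [0, -0.165, 0.44], "gripper": -1},
    {"delta_rot": [0, 0, 0], "travel": [0, -0.165, 0.45], "gripper": -1},
    {"delta_rot": [0, 0, 0], "travel": [0, -0.165, 0.45], "gripper": -1}
  ]
}}

```text
clock: 13.1
tool_pos: [0.5105, 0.0856, 0.1193]
eef_rot: [0.981, 0.192, 0.0, 0.0]
contact_force: [-1.4, 0.0, 6.9]
opening: 0.006
```

```bash
python3 -c "
from h import *
where(); handle()"
```

```text
t 13.1 jig mm [ 45.  236.2 119.3] F jig [-1.3  0.5  6.9] op 0.006 tool x yaw-jig 0.0005 zaxis [ 0. -0. -1.] q [-0.2   0.74 -0.09  1.99  0.16  0.41 -1.6 ]
0.56 [0.045 0.293 0.118] elev 0.077
```

Call:
{"fn": "play_rows", "kwargs": {
  "commands": [
    {"delta_rot": [0, 0, 0], "travel": [0, 0, 0.02], "gripper": -1},
    {"delta_rot": [0, 0, 0], "travel": [0, 0, 0.03], "gripper": -1},
    {"delta_rot": [0, 0, 0], "travel": [0, 0, 0.03], "gripper": -1}
  ]
}}

```text
clock: 13.58
tool_pos: [0.5107, 0.0857, 0.1185]
eef_rot: [0.981, 0.192, 0.001, 0.0]
contact_force: [-9.0, -1.4, 43.1]
opening: 0.007
```

Call:
{"fn": "play_rows", "kwargs": {
  "commands": [
    {"delta_rot": [0, 0, 0], "travel": [0, 0, -0.2], "gripper": -1},
    {"delta_rot": [0, 0, 0], "travel": [0, 0, -0.6], "gripper": -1},
    {"delta_rot": [0, 0, 0], "travel": [0, -0.3, -1], "gripper": -1},
    {"delta_rot": [0, 0, 0], "travel": [0, -0.7, -1], "gripper": -1},
    {"delta_rot": [0, 0, 0], "travel": [0, -1, -1], "gripper": -1},
    {"delta_rot": [0, 0, 0], "travel": [0, -1, -1], "gripper": -1},
    {"delta_rot": [0, 0, 0], "travel": [0, -1, -1], "gripper": -1}
  ]
}}

```text
clock: 14.45
tool_pos: [0.4543, 0.2237, 0.264]
eef_rot: [0.981, 0.192, -0.0, 0.001]
contact_force: [1.3, -0.6, -1.0]
opening: 0.003
```

```bash
python3 -c "
from h import *
where(); handle('s5'); block()
s=snap('top')
for d in viewer.outline_of('top','clamp_handle')[:1]:
    v,u=np.nonzero(d['pixels']); l=(world(s,np.c_[u,v])-J)@RJ(); print('handle',d['conf'],np.percentile(l,[2,50,98],axis=0).round(3).tolist())
for n in ('collar','offcut'):
    for d in viewer.pinpoint('top',n)[:1]: print(n,world(s,d['at']).round(3))"
```

```text
t 14.45 jig mm [ 44.9 385.3 264. ] F jig [ 1. -1. -1.] op 0.003 tool x yaw-jig 0.0001 zaxis [ 0.    -0.001 -1.   ] q [-0.47  0.5  -0.13  1.89  0.09  0.76 -1.83]
0.77 [0.045 0.283 0.12 ] elev 0.099
top block 0.82 688 [[-0.0389, -0.0344, 0.0532], [0.0797, 0.0343, 0.0628]]
side block 0.87 330 [[-0.0386, -0.0357, 0.0536], [0.0515, 0.0356, 0.0626]]
handle 0.89 [[0.033, 0.104, 0.034], [0.045, 0.222, 0.116], [0.057, 0.285, 0.126]]
collar [[ 0.451 -0.08   0.018]]
offcut [[ 0.522 -0.269  0.034]]
```

View pics/s5.png

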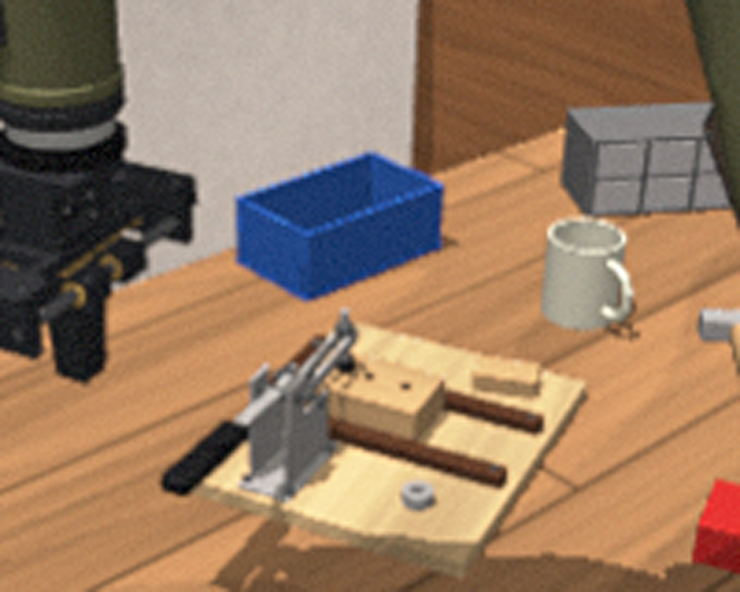

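```bash
python3 -c "
from h import *
for c in ('top','side'):
    s=snap(c); v,u=np.mgrid[0:400,0:640]; l=(world(s,np.c_[u.ravel(),v.ravel()])-J)@RJ()
    for y in (0,15,30,45,60,75):
        m=(abs(l[:,0]-.045)<.014)&(abs(l[:,1]-y/1000)<.008)&(l[:,2]>.068)
        print(c,y,m.sum(),np.percentile(l[m,2],[10,50,95]).round(3) if m.any() else '')
    m=(abs(l[:,0]-.045)<.01)&(l[:,1]>.2)&(l[:,1]<.29)&(l[:,2]>.06)
    print('handle slope',np.polyfit(l[m,1],l[m,2],1), m.sum())
"
```

```text
top 0 37 [0.093 0.104 0.123]
top 15 25 [0.091 0.098 0.107]
top 30 19 [0.086 0.096 0.101]
top 45 21 [0.089 0.094 0.101]
top 60 19 [0.088 0.093 0.1  ]
top 75 20 [0.086 0.092 0.1  ]
handle slope [0.06306323 0.10363445] 211
side 0 51 [0.071 0.102 0.123]
side 15 26 [0.088 0.097 0.103]
side 30 22 [0.087 0.093 0.099]
side 45 20 [0.087 0.094 0.099]
side 60 14 [0.084 0.093 0.097]
side 75 12 [0.083 0.091 0.095]
handle slope [0.01608771 0.11445354] 158
```

The arm is level over the block and the handle is flat at about 0.05 rad elevation, which matches the locked position. The hand is clear, so I'm handing in.

```bash
python3 -c "
from h import *
print(r.finish_job())"
```

```text
the job is handed in; nothing more can be done
None
```

I pushed the block home against the end stop, then pushed the clamp handle over and down until it locked. The job was handed in at about 14.5 s of the 58 s allowed, with no verdict reported.

**Block:** The shut fingers pushed it along the channel until it stopped dead, with the push force rising to about 15 N. The last top view puts its ends at jig x = -39 and +80 mm, so it is against the stop.

**Clamp:** At the end of the push the handle met a hard stop at 43 N. It stayed down after I let go, so it is past the dead point. The depth data show the handle within about 0.02–0.06 rad of level (0.05 is nominal lock) and the clamp arm level over the block.

**Hand and other things:** The hand ended about 10 cm beyond the handle's end and 15 cm above it, with no contact force. The network positions for the collar and offcut shifted by 9 and 16 mm (depth noise included), and both looked in place in the last picture. I did not re-measure the screwdriver, tin, tape, hammer or mug, but the hand never went near them.

**Disagreements and limits:**
- The networks' single points for the handle end gave an elevation of about 0.10 rad, against 0.02–0.06 rad from the depth data.
- They also put the stop face 5–9 mm too far. The force contact agreed with my fitted jig frame instead.
- I could not measure the pad's force on the block directly. I inferred it from the level arm and the lock.

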